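# Click the scoop tray home under the pepper chute

## Robot

A 6-joint arm with a two-finger parallel gripper is mounted at the origin on the work surface. World frame = base frame: x ahead of the robot, y to its left, z up, the work surface at z = 0. Lengths are in m, angles in degrees, forces in N, time in s.
With the tool pointing down it reaches from about 0.3 to 0.75 m from the base axis. Payload 8.5 kg.
Tool frame: the origin (TCP) lies between the finger pads; the fingertips stand 19 mm ahead of it and the grasp point (between the pads) is the TCP; z points along the fingers, y is the direction in which the jaws open and shut (so a half turn about z gives the same grasp; the last joint's range is limited). The gripper opens to 85 mm and grips with 20 to 120 N. Pads are 22 mm wide; open, the fingers measure 114 mm over their backs; the gripper's body (76 mm by 85 mm) begins 54 mm behind the grasp point. The pads swing forward as they close: fully open they stand 13 mm farther back than shut.
Start: joints at [54.471, 21.807, 74.336, -0, 83.858, -12.336], TCP at [0.217, 0.506, 0.25] pointing down, gripper open.
Joint ranges: [-178.18, 178.18], [-50.72, 133.34], [12.68, 142.11], [-81.47, 261.47], [9.98, 163.14], [-165.26, 165.26]. Speed limits (degrees/s): [136.94, 136.94, 180, 180, 180, 180].

## Interface

Orientations are given as a 3x3 rotation matrix whose columns are the frame's x, y, z axes.
In Python, from rig import env gives the robot as it stands.
- The arm moves only by the shell command python3 -m pendant 'ROWS' [OPENING] [FORCE]. ROWS is JSON, a list of rows, each a list of 2 entries, a list of its own where there are three numbers: the shift along the tool's x, y, z scaled (see below), then the turn, a rotation vector about the tool's x, y, z scaled (see below). A call has 1 to 20 rows; each row shifts and turns the commanded pose from where the row before left it, along the tool's axes as they then stand; what a row does not reach is not made up. The controller multiplies each number of a shift by 0.1 m and each number of a turn by pi/2 rad. A row lasts 1/8 s, in which the tool goes at most 62.5 mm and 10.7 degrees, less where a joint would pass 70% of its speed; a pose out of reach is approached as far as the arm can. A call with a number of a shift or a turn outside -1 to 1 is refused whole. A call with a gripper value outside its range is refused whole. OPENING is the gripper command: -1 is shut, 1 is fully open, values between are in proportion, set as the call begins (- or left out, the last holds). The fingers move at their own pace and stop on an object; FORCE is the grip in N (left out, the last holds). Time passes only in rows, so rows that do not move let the fingers close. It gives the time, the measured TCP pose, the force and the opening at its end, in the units of the state.
- env.observe(): the state, without advancing time (a new reading comes with each control period).
- env.get_image(name): name is "side" or "top"; returns a dict with "image" (480x640x3 uint8, red, green, blue), "K" (3x3 intrinsics, pixels), "distortion" ([k1, k2, p1, p2, k3] as OpenCV has them; the pictures are not rectified), "R" (3x3) and "t" (3): a world point X has camera coordinates R X + t. Camera axes: x right, y down, z forward; pixel columns grow to the right and rows downward; lengths in m; the calibration is good to about 2 mm. A picture is of the moment at which its call begins. There is no depth.
- env.close_job(): hands the job in, once; it reports no verdict.
The state is a dict: "time_s": time; "q": joint angles; "qvel": joint speeds; "joint_efforts": joint torques, N m; "position": TCP position; "tool_rot": TCP orientation; "ft_force": force on the tool from outside, world axes, zero at the start; "wrist_torque": the same for the moment, N m; "grip_width": finger opening in m.
Only numpy, scipy, OpenCV 4.12 (cv2) and the standard library are available. Lean on these libraries where they do the work, as an engineer would, in place of code of your own. Each camera call takes 0.05 s, during which the arm holds its last target.

## Task

Pick up the steel scoop tray, set it down between the two guide rails at the foot of the refill chute and press it in under the hood until its spring latch clicks, without ramming it (no more than about 20 N on the latch). The latch is push-push and nobody can see where in its cycle it was left, so ease off and feel: if the tray is driven back out, let it come right out and press it in again, until it stays fully home by itself. Leave the mill, grinder, cap and rod where they stand.

Things in the scene. Friction and masses are not known exactly. Their poses are not given: they have to be found in the camera images.
- tray: Steel scoop tray, loose: open box 140 (x) x 80 (y), walls 4 thick, rim at 44; a cross wall in the middle (top at 40) carries an upright square grip post 18 x 18, top at 85. Origin: centre of the underside; z up; alike end for end. 0.4 to 0.6 kg, on nylon runners (friction 0.25 on the counter): pressing down on it while pushing adds drag.
- dock: Foot of the chute, fixed. Origin on the counter midway between two rails (84 apart inside, 18 high, from x -90 to 140, mouth flared from -138). x points INTO the hood, the way to push; z up. Hood over x 35 to 150: roof underside at 58, top 64; the chute above it rises towards +y. Set the tray down with its centre at about x -50, y 0, then push along x, e.g. on its rear wall.
- latch_zone (a point): Point at dock x 72, y 0, z 30: where the tray's leading face rests when home (tray centre then at dock x 2). True home lies up to 4 nearer or farther on each start, unseen. A hidden spring plunger meets the face 22 before home; its push rises from 6 N there to 10.5 N at home and 11.5 N at the click, 4.5 past home. Caught, it rests at home and pushes no more.
- latch_stop (a point): Point at dock x 77, y 0, z 30: soft stop, 5 past home (moves with the true home); force climbs 5 N per mm beyond it, so 14 to 19 N on the latch means a full press. On some starts the first full press only primes the latch and it drives the tray back 22; let it come all the way out, then the next press catches. Pressing a caught latch releases it. Over 25 N is ramming.
- pepper_mill: Chrome pepper mill, waisted, standing 138 high, 54 across. Origin: centre of its underside. Leave alone.
- grinder: Smoked glass grinder with steel top, standing 100 high, 50 across. Origin: centre of its underside. Leave alone.
- shaker_cap: Dark bakelite shaker cap, 44 across, 28 high, on the counter. Origin: centre of its underside. Leave alone.
- tamping_rod: Short steel tamping rod lying along its x, 130 long, 26 across at its ends. Origin under its middle. Leave alone.
Mind the look-alikes: they are no part of the job. Leave any black or turquoise look-alike of the tray alone.

How it is judged:
By the outcome, as a careful person would: the job done as asked, in the order asked, and still so for the second after the job is handed in, with the robot touching nothing.
It also fails if it takes over 72 s, if anything falls off the work surface, if the arm or the gripper's body presses on something with over 40 N, if the wrist force passes 120 N, or if a joint passes its speed limit or range.

## Working session

There is one attempt and no reset: what is moved stays moved. The work goes in short steps, Python scripts to look and compute and a shell command to move; the robot and the scene stay as the last step left them, time stands still between calls to the robot, and variables do not carry over. Pictures are saved under pics/ and viewed, and the job is handed in when it is done.

```bash
ls; mkdir -p pics
python3 - <<'E'
from rig import env
import cv2
s=env.observe()
for k,v in s.items(): print(k,v)
for n in("side","top"):
    d=env.get_image(n); cv2.imwrite(f"pics/{n}0.png",d["image"][:,:,::-1]); print(n,d["K"],d["distortion"],d["R"],d["t"])
E
```

```text
pics
time_s 0.0
q [ 5.44713192e+01  2.18413149e+01  7.43861464e+01 -4.97204828e-05
  8.38597961e+01 -1.23348662e+01]
qvel [-0.01117256 -0.05444579 -0.02733643 -0.05829284  0.02016475 -0.02295471]
joint_efforts [-1.15727376e-03 -4.48444390e+01 -2.31280679e+01 -1.91754848e-04
  4.56034992e-03  1.12893963e-05]
position [0.21644073 0.50531639 0.24970053]
tool_rot [[-9.19177756e-01  3.93841937e-01 -8.84286068e-04]
 [ 3.93842797e-01  9.19176977e-01 -1.23989636e-03]
 [ 3.24492210e-04 -1.48795485e-03 -9.99998840e-01]]
ft_force [-0.9079646  -0.14320348 -0.15941283]
wrist_torque [-0.01993865 -0.00990732  0.01627926]
grip_width 0.08570885199931141
side [[438.40201111   0.         323.85756686]
 [  0.         438.40201111 240.34310671]
 [  0.           0.           1.        ]] [-0.01011277  0.          0.          0.          0.        ] [[ 0.71086022 -0.70329138 -0.00767997]
 [-0.36820066 -0.36281533 -0.85603347]
 [ 0.59925455  0.61134792 -0.51686334]] [-0.43537781  0.23212392  0.53620708]
top [[433.35872351   0.         316.54019977]
 [  0.         433.35872351 241.2662539 ]
 [  0.           0.           1.        ]] [-0.08440175  0.          0.          0.          0.        ] [[-0.00756587 -0.99972604 -0.02214963]
 [-0.99538783  0.00964772 -0.09544631]
 [ 0.09563386  0.02132534 -0.99518812]] [-0.04871953  0.55143723  0.91441929]
```

View pics/top0.png

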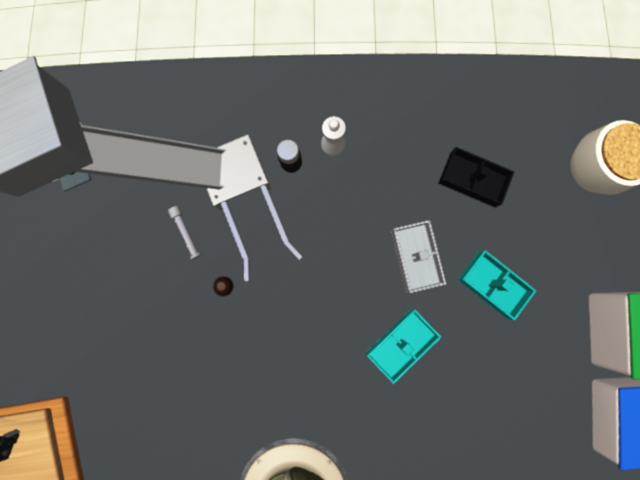

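View pics/side0.png

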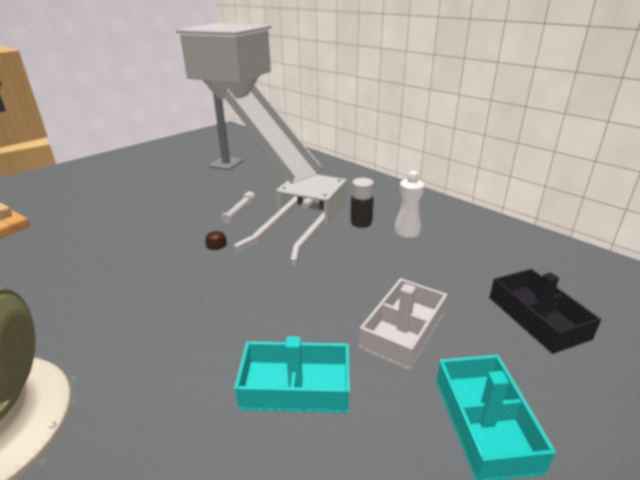

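Candidates in the top view are steel (419,257), black (477,177), turquoise (498,285) and turquoise (404,346). The description calls for bare steel, so I choose (419,257). Next I'll take crops to check that and get the measuring pixels.

```bash
cat > h.py <<'E'
from rig import env
import cv2, numpy as np
def ray(d,uv):
    p=cv2.undistortPoints(np.array(uv,float).reshape(-1,1,2),d["K"],np.array(d["distortion"])).reshape(-1,2)
    R=np.array(d["R"]);t=np.array(d["t"])
    return -R.T@t, np.c_[p,np.ones(len(p))]@R
def plane(d,uv,z):
    c,r=ray(d,uv); return c+r*((z-c[2])/r[:,2])[:,None]
def proj(d,X):
    return cv2.projectPoints(np.array(X,float).reshape(-1,1,3),cv2.Rodrigues(np.array(d["R"]))[0],np.array(d["t"]),d["K"],np.array(d["distortion"]))[0].reshape(-1,2)
def crop(d,x0,y0,x1,y1,f,name):
    im=d["image"][y0:y1,x0:x1,::-1]
    cv2.imwrite(name,cv2.resize(im,None,fx=f,fy=f,interpolation=cv2.INTER_CUBIC))
E
python3 - <<'E'
from h import *
d=env.get_image("top")
crop(d,380,210,460,300,6,"pics/tray1.png")
crop(d,190,125,310,290,3.6,"pics/dock1.png")
d=env.get_image("side")
crop(d,210,150,360,270,5,"pics/dockside1.png")
E
```

```text
(no output)
```

View pics/tray1.png

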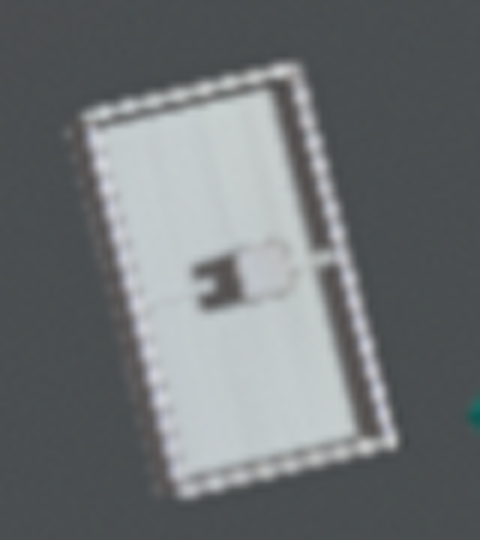

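View pics/dock1.png

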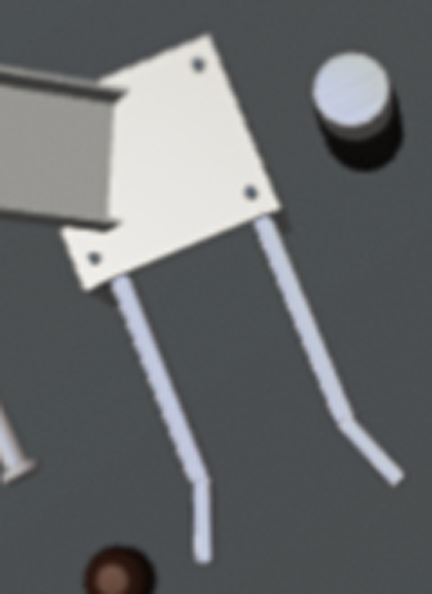

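View pics/dockside1.png

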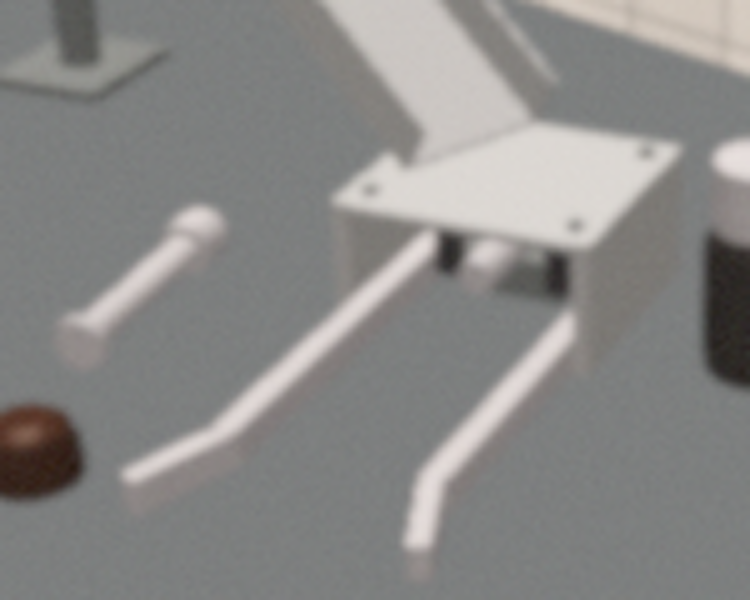

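The steel tray (bare, glossy, toothed-looking rim) has top-view corners at about (393.5,228.5), (429.5,221), (446,284), (410,292). The hood plate's front edge runs (213.5,206)→(268,183), with rails below it bending at about (247,258) and (284.5,243).

```bash
cat > meas.py <<'E'
from h import *
d=env.get_image("top"); s=env.get_image("side")
def ax(a): return (a+90)%180-90
# tray by mask
hsv=cv2.cvtColor(d["image"],cv2.COLOR_RGB2HSV)
m=((hsv[...,1]<40)&(hsv[...,2]>110)).astype(np.uint8)
def comp(x0,y0,x1,y1):
    k=np.zeros_like(m);k[y0:y1,x0:x1]=m[y0:y1,x0:x1]
    return k
k=cv2.morphologyEx(comp(385,212,455,300),cv2.MORPH_CLOSE,np.ones((5,5)))
c=max(cv2.findContours(k,0,2)[0],key=cv2.contourArea)
print("minarea",cv2.minAreaRect(c), cv2.boxPoints(cv2.minAreaRect(c)).round(1).tolist())
for nm,P in (("box",cv2.boxPoints(cv2.minAreaRect(c))),("hand",(np.array([(82,112),(298,66),(398,444),(182,495)])+.5)/6-.5+[380,210])):
    W=plane(d,P,.044);(cx,cy),sz,a=cv2.minAreaRect((W[:,:2]*1000).astype(np.float32))
    print(nm,cx,cy,sz,a,W.round(4)[:,:2].tolist())
f=lambda P:(np.array(P,float)+.5)/3.6-.5+[190,125]
L=plane(d,f([(131,278),(208,478)]),.018)[:,:2]; Rr=plane(d,f([(257,222),(337,425)]),.018)[:,:2]
H=plane(d,f([(85,292),(281,208),(210,34)]),.064)[:,:2]
ang=lambda v:np.degrees(np.arctan2(v[1],v[0]))
print("rails",L,Rr,ang(L[0]-L[1]),ang(Rr[0]-Rr[1]))
print("hood",H,ang(H[2]-H[1]),ang(H[0]-H[1])-90,np.linalg.norm(H[2]-H[1]),np.linalg.norm(H[0]-H[1]))
a=np.radians(np.mean([ang(L[0]-L[1]),ang(Rr[0]-Rr[1]),ang(H[2]-H[1]),ang(H[0]-H[1])-90]));x=np.array([np.cos(a),np.sin(a)]);y=np.array([-x[1],x[0]])
for n,p in(("L",L),("R",Rr),("H",H)): print(n,(p@x).round(4),(p@y).round(4))
print(np.degrees(a))
E
python3 meas.py
```

```text
minarea ((419.35296630859375, 255.9117889404297), (67.4249038696289, 38.56315994262695), 75.96376037597656) [[392.5, 227.89999389648438], [429.8999938964844, 218.5], [446.20001220703125, 283.8999938964844], [408.79998779296875, 293.29998779296875]]
box 516.5758666992188 -271.97821044921875 (143.6149444580078, 83.05813598632812) 12.695518493652344 [[0.5763, -0.2159], [0.5958, -0.2967], [0.4561, -0.3271], [0.4374, -0.2472]]
hand 516.18408203125 -272.0146179199219 (140.2487335205078, 79.16934204101562) 13.07791805267334 [[0.5755, -0.2176], [0.5913, -0.2952], [0.4568, -0.3264], [0.4399, -0.2496]]
rails [[0.64187937 0.14768219]
 [0.5176428  0.09856722]] [[0.67592954 0.06943866]
 [0.54931219 0.01970412]] 21.57058073971238 21.444604629340844
hood [[0.62511288 0.16421841]
 [0.67364779 0.04831982]
 [0.78088804 0.09180336]] 22.07146452795835 22.72249559171881 0.11572073654704097 0.12565079289564282
L [0.6505 0.517 ] [-0.103  -0.1021]
R [0.6529 0.5169] [-0.1883 -0.1871]
H [0.6412 0.6429 0.7586] [-0.0814 -0.207  -0.2068]
21.9522863721826
```

```bash
cat > go.py <<'E'
# usage: go.py x y z yaw(jaw) : remaining turn about tool z and shift in tool axes AFTER the turn
from h import *
import sys
x,y,z,w=map(float,sys.argv[1:5])
s=env.observe();R=np.array(s["tool_rot"]);p=np.array(s["position"])
c=np.degrees(np.arctan2(R[1,1],R[0,1])); d=(w-c+90)%180-90
a=np.radians(c+d); Y=np.array([np.cos(a),np.sin(a),0]);Z=np.array([0,0,-1.]);X=np.cross(Y,Z)
D=np.array([x,y,z])-p
print("t",s["time_s"],"pos",p.round(4),"jaw",c.round(2),"tilt",R[:2,2].round(4),"turn z scaled",round(-d/90,4),"shift scaled",(np.array([D@X,D@Y,D@Z])*10).round(3),"F",np.round(s["ft_force"],1),"q",np.round(s["q"],1),"w",round(s["grip_width"],4))
E
python3 go.py .5164 -.272 .25 13.2
python3 - <<'E'
from h import *
s=env.get_image("side")
def pts(o,yaw,P):
    a=np.radians(yaw);c,n=np.cos(a),np.sin(a)
    return [(o[0]+c*x-n*y,o[1]+n*x+c*y,z) for x,y,z in P]
T=pts((.5164,-.272),13.2,[(x,y,.044) for x in(-.07,.07) for y in(-.04,.04)])
D=pts((.6172,.0924),21.9,[(.035,-.063,.064),(.035,.063,.064),(.15,-.063,.064),(-.09,.042,.018),(-.09,-.042,.018),(.03,.042,.018),(.03,-.042,.018)])
im=s["image"][:,:,::-1].copy();f=4
im=cv2.resize(im[150:380,200:460],None,fx=3,fy=3,interpolation=cv2.INTER_CUBIC)
for u,v in proj(s,T+D): cv2.circle(im,(int((u-199.5)*3),int((v-149.5)*3)),3,(0,0,255),-1)
cv2.imwrite("pics/side_chk.png",im[:600])
cv2.imwrite("pics/side_chk.png",cv2.resize(im,None,fx=.85,fy=.85))
E
```

```text
t 0.3 pos [0.2166 0.5055 0.2501] jaw 66.81 tilt [-0.0003 -0.0003] turn z scaled 0.5956 shift scaled [-8.254e+00  1.144e+00  1.000e-03] F [-0.5  0.1  0. ] q [ 54.5  21.8  74.4   0.   83.9 -12.3] w 0.0855
```

View pics/side_chk.png

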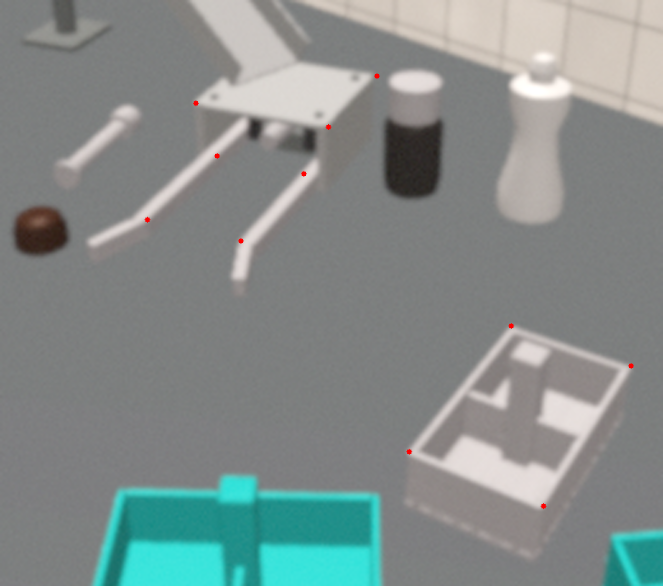

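The predicted tray corners and the hood and rail points land on the real ones in the side view, for example the tray's near corner at about (413,352) in full-image pixels. The poses agree across both views, so I can move.

```bash
python3 -m pendant '[[[0,0,0],[0,0,0.1]],[[0,0,0],[0,0,0.1]],[[0,0,0],[0,0,0.1]],[[0,0,0],[0,0,0.1]],[[0,0,0],[0,0,0.1]],[[0,0,0],[0,0,0.0956]],[[-0.3,0.04,0],[0,0,0]],[[-0.5,0.07,0],[0,0,0]],[[-0.55,0.08,0],[0,0,0]],[[-0.55,0.08,0],[0,0,0]],[[-0.55,0.08,0],[0,0,0]],[[-0.55,0.08,0],[0,0,0]],[[-0.55,0.08,0],[0,0,0]],[[-0.55,0.08,0],[0,0,0]],[[-0.55,0.08,0],[0,0,0]],[[-0.55,0.08,0],[0,0,0]],[[-0.55,0.08,0],[0,0,0]],[[-0.55,0.08,0],[0,0,0]],[[-0.55,0.07,0],[0,0,0]],[[-0.55,0.07,0],[0,0,0]]]' 0.1 60; python3 go.py .5164 -.272 .16 13.2
```

```text
time_s: 2.85
position: [0.4882, -0.1928, 0.2503]
tool_rot: [[-0.228, 0.974, 0.0], [0.974, 0.228, 0.0], [-0.0, 0.0, -1.0]]
ft_force: [1.2, -0.4, 1.2]
grip_width: 0.047
t 2.85 pos [ 0.4882 -0.1928  0.2503] jaw 13.18 tilt [0.0002 0.    ] turn z scaled -0.0002 shift scaled [-0.836  0.094  0.903] F [ 1.2 -0.4  1.2] q [-34.5  19.3  78.3   0.   82.4 -47.7] w 0.047
```

```bash
python3 -m pendant '[[[-0.45,0.05,0.2],[0,0,0]],[[-0.38,0.05,0.4],[0,0,0]],[[0,0,0.3],[0,0,0]],[[0,0,0],[0,0,0]],[[0,0,0],[0,0,0]]]'; python3 go.py .5164 -.272 .07 13.2
python3 - <<'E'
from h import *
d=env.get_image("side");crop(d,330,200,480,380,3.3,"pics/s2.png")
E
```

```text
time_s: 3.48
position: [0.517, -0.2694, 0.1618]
tool_rot: [[-0.229, 0.973, 0.002], [0.973, 0.229, -0.001], [-0.002, 0.001, -1.0]]
ft_force: [1.4, 0.4, 1.0]
grip_width: 0.0469
t 3.475 pos [ 0.517  -0.2694  0.1618] jaw 13.23 tilt [ 0.0016 -0.0013] turn z scaled 0.0003 shift scaled [-0.024 -0.012  0.918] F [1.4 0.4 1. ] q [-39.2  29.3  77.1   0.   73.5 -52.4] w 0.0469
```

View pics/s2.png

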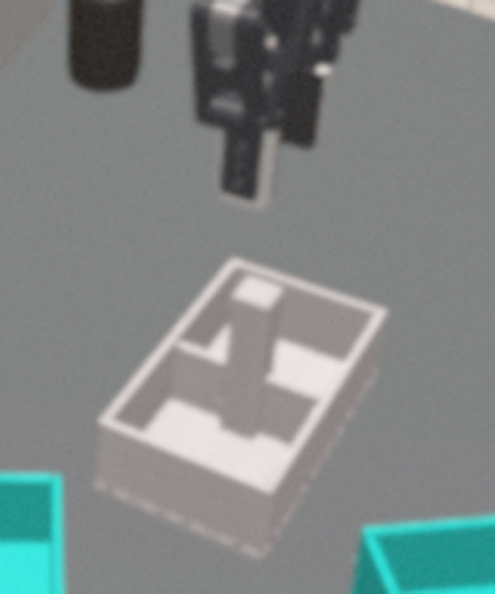

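The open gripper stands straight above the post of the steel tray (crop (250,190)), with nothing in the way. I'll descend and grip.

```bash
python3 -m pendant '[[[-0.02,0,0.3],[0,0,0]],[[0,0,0.3],[0,0,0]],[[0,0,0.2],[0,0,0]],[[0,0,0.1],[0,0,0]],[[0,0,0],[0,0,0]]]'; python3 -m pendant '[[[0,0,0],[0,0,0]],[[0,0,0],[0,0,0]],[[0,0,0],[0,0,0]],[[0,0,0],[0,0,0]],[[0,0,0],[0,0,0]]]' -1 60; python3 go.py .5164 -.272 .07 13.2
```

```text
time_s: 4.15
position: [0.5173, -0.2714, 0.071]
tool_rot: [[-0.229, 0.974, 0.001], [0.974, 0.229, -0.001], [-0.001, 0.0, -1.0]]
ft_force: [-0.3, 0.9, -0.3]
grip_width: 0.0471
time_s: 4.78
position: [0.5174, -0.2717, 0.0715]
tool_rot: [[-0.229, 0.974, 0.002], [0.974, 0.229, -0.001], [-0.002, 0.001, -1.0]]
ft_force: [-1.1, 0.7, 6.3]
grip_width: 0.0173
t 4.775 pos [ 0.5174 -0.2717  0.0715] jaw 13.21 tilt [ 0.0015 -0.0014] turn z scaled 0.0001 shift scaled [-0.001 -0.01   0.015] F [-1.1  0.7  6.3] q [-39.3  35.5  82.8  -0.   61.5 -52.5] w 0.0173
```

```bash
python3 -m pendant '[[[0,0,-0.2],[0,0,0]],[[0,0,-0.4],[0,0,0]],[[0,0,-0.4],[0,0,0]],[[0,0,0],[0,0,0]],[[0,0,0],[0,0,0]],[[0,0,0],[0,0,0]]]'; python3 go.py .5708 .0737 .17 21.9
python3 - <<'E'
from h import *
d=env.get_image("side");crop(d,300,150,480,380,2.6,"pics/s3.png")
E
```

```text
time_s: 5.52
position: [0.5164, -0.2709, 0.1684]
tool_rot: [[-0.228, 0.974, -0.003], [0.974, 0.228, 0.002], [0.003, -0.002, -1.0]]
ft_force: [-0.3, 0.4, -4.6]
grip_width: 0.0171
t 5.525 pos [ 0.5164 -0.2709  0.1684] jaw 13.2 tilt [-0.0028  0.0023] turn z scaled -0.0967 shift scaled [ 2.995  1.79  -0.016] F [-0.3  0.4 -4.6] q [-39.3  29.1  76.3   0.   74.8 -52.5] w 0.0171
```

View pics/s3.png

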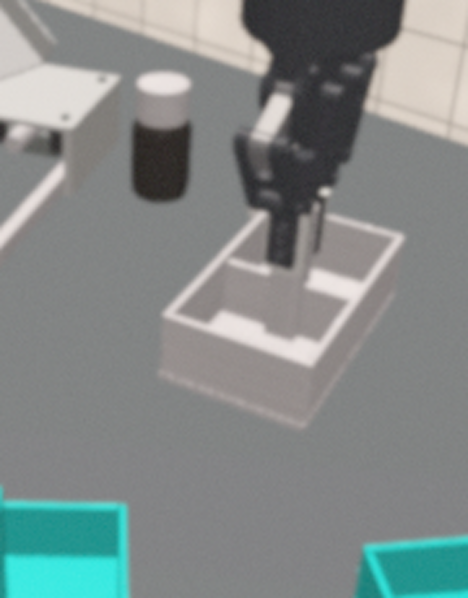

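The steel tray hangs level in the jaws, clear of the counter. I'll carry it to a point over the dock.

```bash
python3 -m pendant '[[[0,0,0],[0,0,-0.0967]],[[0.3,0.18,0],[0,0,0]],[[0.45,0.27,0],[0,0,0]],[[0.5,0.3,0],[0,0,0]],[[0.5,0.3,0],[0,0,0]],[[0.5,0.3,0],[0,0,0]],[[0.45,0.27,0],[0,0,0]],[[0.3,0.17,0],[0,0,0]],[[0,0,0],[0,0,0]],[[0,0,0],[0,0,0]],[[0,0,0],[0,0,0]]]'; python3 go.py .5708 .0737 .1 21.9
python3 - <<'E'
from h import *
d=env.get_image("side");crop(d,200,130,360,290,3.7,"pics/s4.png")
d=env.get_image("top");crop(d,180,125,320,300,3.4,"pics/t4.png")
E
```

```text
time_s: 6.95
position: [0.5711, 0.0727, 0.1701]
tool_rot: [[-0.372, 0.928, -0.001], [0.928, 0.372, -0.0], [0.0, -0.001, -1.0]]
ft_force: [0.4, -0.5, -4.6]
grip_width: 0.0171
t 6.95 pos [0.5711 0.0727 0.1701] jaw 21.82 tilt [-0.0005 -0.0002] turn z scaled -0.0008 shift scaled [0.011 0.001 0.701] F [ 0.4 -0.5 -4.6] q [ -4.5  28.3  77.6  -0.   74.2 -26.3] w 0.0171
```

View pics/s4.png

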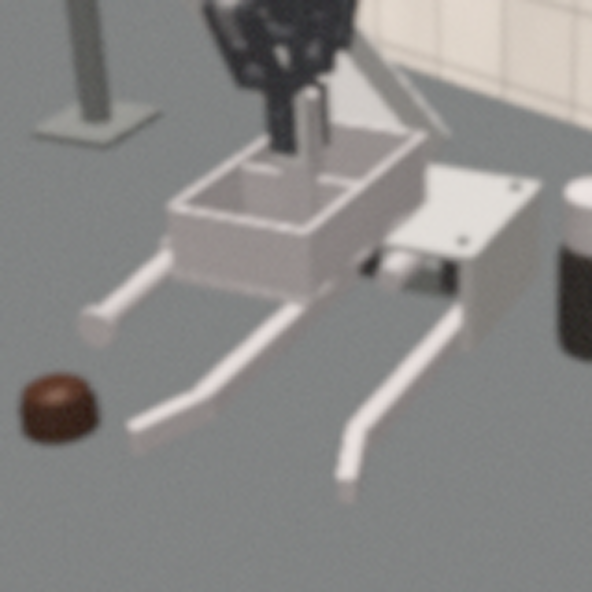

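View pics/t4.png

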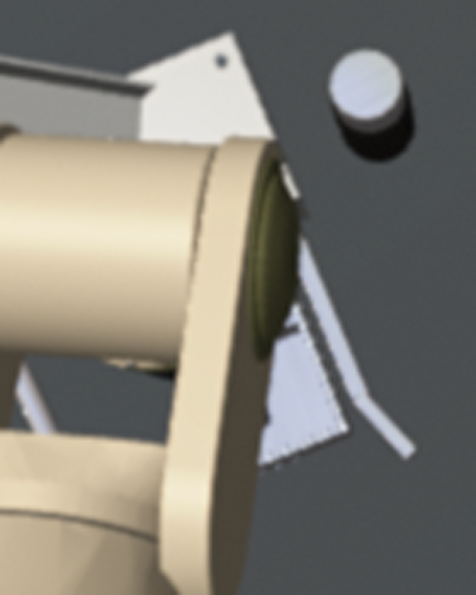

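Run:
```python
from h import *
d=env.get_image("side")
f=lambda P:(np.array(P,float)+.5)/3.7-.5+[200,130]
W=plane(d,f([(172,208),(305,233),(425,132)]),.1701-.0715+.044)[:,:2]
a=np.radians(21.9);x=np.array([np.cos(a),np.sin(a)]);y=np.array([-x[1],x[0]]);o=np.array([.6172,.0924])
print((W-o)@x,(W-o)@y)
crop(d,240,160,325,215,9,"pics/s5.png")
```

```text
[-0.12052238 -0.12126239  0.02015765] [ 0.03540158 -0.03978165 -0.03887686]
```

View pics/s5.png

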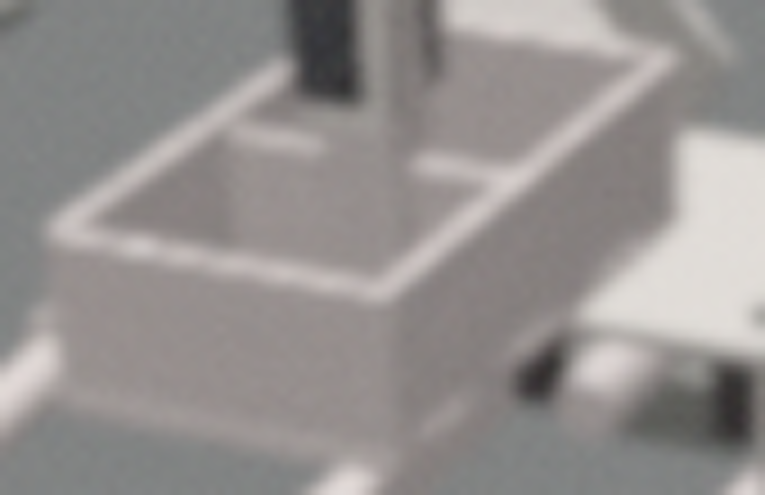

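```bash
python3 -m pendant '[[[0.01,0,0.2],[0,0,-0.0008]],[[0,0,0.3],[0,0,0]],[[0,0,0.2],[0,0,0]],[[0,0,0],[0,0,0]],[[0,0,0],[0,0,0]]]'; python3 go.py .5708 .0737 .0715 21.9;  python3 -m pendant '[[[0,0,0.06],[0,0,0]],[[0,0,0.06],[0,0,0]],[[0,0,0],[0,0,0]],[[0,0,0],[0,0,0]]]';python3 go.py .5708 .0737 .0715 21.9
python3 - <<'E'
from h import *
d=env.get_image("side");crop(d,220,150,340,250,6.5,"pics/s6.png")
E
```

```text
time_s: 7.72
position: [0.5713, 0.0744, 0.1013]
tool_rot: [[-0.374, 0.927, 0.002], [0.927, 0.374, -0.0], [-0.001, 0.001, -1.0]]
ft_force: [0.5, -0.2, -4.3]
grip_width: 0.0172
t 7.725 pos [0.5713 0.0744 0.1013] jaw 21.96 tilt [ 0.0016 -0.0002] turn z scaled 0.0006 shift scaled [-0.004 -0.007  0.298] F [ 0.5 -0.2 -4.3] q [ -4.4  32.7  82.5  -0.   64.7 -26.3] w 0.0172
time_s: 8.22
position: [0.5708, 0.0747, 0.0884]
tool_rot: [[-0.374, 0.927, 0.0], [0.927, 0.374, -0.0], [-0.0, 0.0, -1.0]]
ft_force: [-0.0, 0.9, -4.7]
grip_width: 0.017
t 8.225 pos [0.5708 0.0747 0.0884] jaw 21.98 tilt [ 0.0001 -0.    ] turn z scaled 0.0009 shift scaled [-0.009 -0.004  0.169] F [-0.   0.9 -4.7] q [ -4.3  33.6  83.3  -0.   63.1 -26.3] w 0.017
```

View pics/s6.png

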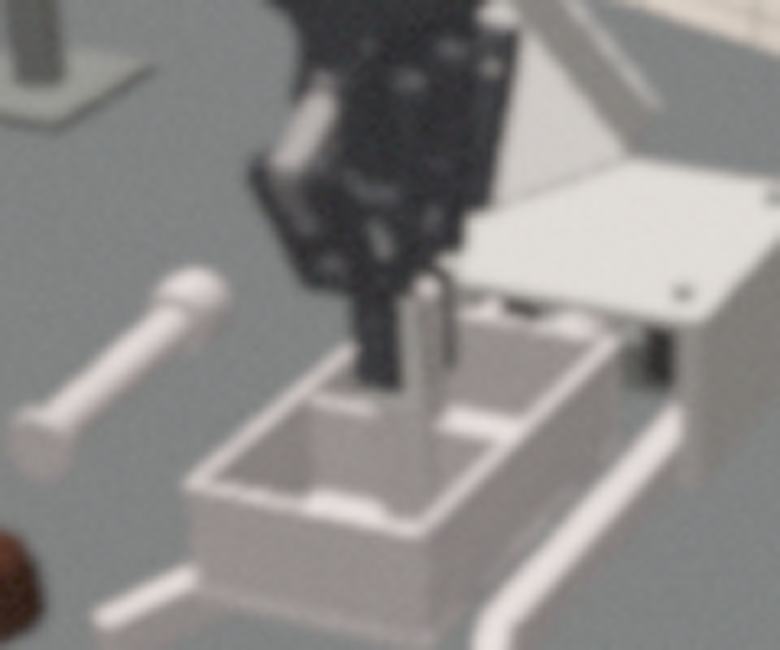

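No contact yet, with the underside at about rail-top height (z 17 mm). I'll keep lowering gently.

```bash
python3 -m pendant '[[[-0.003,0,0.03],[0,0,0]],[[0,0,0.03],[0,0,0]],[[0,0,0],[0,0,0]]]';python3 go.py .5708 .0737 .0715 21.9
```

```text
time_s: 8.65
position: [0.5707, 0.0744, 0.082]
tool_rot: [[-0.374, 0.927, -0.001], [0.927, 0.374, 0.0], [0.0, -0.001, -1.0]]
ft_force: [-0.5, -0.6, -4.9]
grip_width: 0.0175
t 8.65 pos [0.5707 0.0744 0.082 ] jaw 21.98 tilt [-0.0007  0.0001] turn z scaled 0.0008 shift scaled [-0.007 -0.002  0.105] F [-0.5 -0.6 -4.9] q [ -4.4  34.1  83.6   0.   62.3 -26.3] w 0.0175
```

Underside is at about 10.5 mm, below the rail tops, and the load cell still reads only the tray's weight, so it's between the rails.

```bash
python3 -m pendant '[[[0,0,0.05],[0,0,0]],[[0,0,0.04],[0,0,0]],[[0,0,0.015],[0,0,0]],[[0,0,0],[0,0,0]],[[0,0,0],[0,0,0]]]';python3 go.py .5708 .0737 .0715 21.9
python3 - <<'E'
from h import *
d=env.get_image("side");crop(d,220,150,340,250,6.5,"pics/s7.png")
E
```

```text
time_s: 9.28
position: [0.5709, 0.0744, 0.0719]
tool_rot: [[-0.374, 0.927, 0.0], [0.927, 0.374, -0.0], [-0.0, 0.0, -1.0]]
ft_force: [-0.9, 0.2, -4.0]
grip_width: 0.0174
t 9.275 pos [0.5709 0.0744 0.0719] jaw 21.98 tilt [ 0.0002 -0.    ] turn z scaled 0.0009 shift scaled [-0.006 -0.004  0.004] F [-0.9  0.2 -4. ] q [ -4.4  34.9  84.2  -0.   60.9 -26.3] w 0.0174
```

View pics/s7.png

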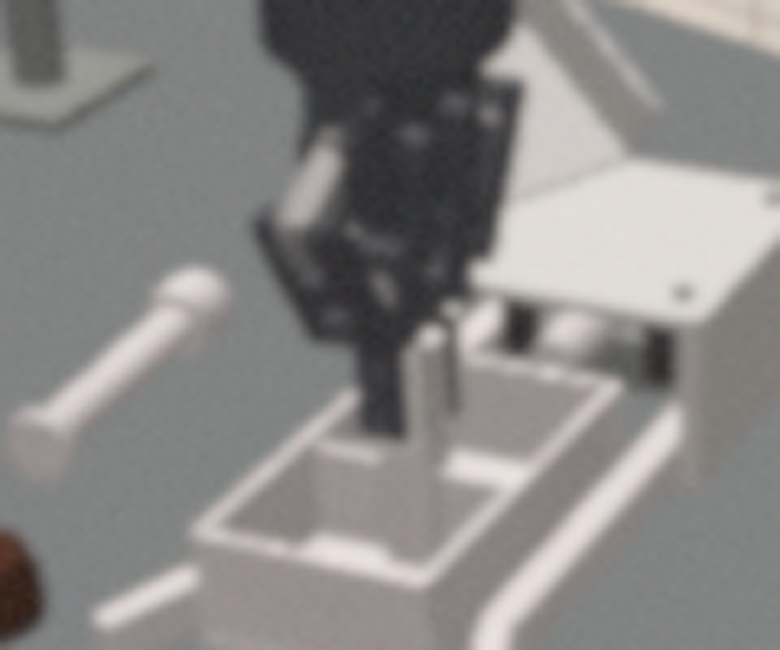

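The tray sits flat between the rails, so I'll let go and lift clear.

```bash
python3 -m pendant '[[[0,0,0],[0,0,0]],[[0,0,0],[0,0,0]],[[0,0,0],[0,0,0]],[[0,0,-0.1],[0,0,0]],[[0,0,-0.3],[0,0,0]],[[0,0,-0.4],[0,0,0]],[[0,0,0],[0,0,0]],[[0,0,0],[0,0,0]]]' 0.1;python3 go.py .4688 .0327 .035 21.9
python3 - <<'E'
from h import *
d=env.get_image("side");crop(d,220,150,340,250,6.5,"pics/s8.png")
E
```

```text
time_s: 10.32
position: [0.5706, 0.0744, 0.1518]
tool_rot: [[-0.374, 0.927, -0.0], [0.927, 0.374, 0.0], [0.0, -0.0, -1.0]]
ft_force: [0.7, -0.5, -0.8]
grip_width: 0.0468
t 10.325 pos [0.5706 0.0744 0.1518] jaw 21.98 tilt [-0.0002  0.    ] turn z scaled 0.0009 shift scaled [-0.007 -1.1    1.168] F [ 0.7 -0.5 -0.8] q [ -4.4  29.3  79.1   0.   71.7 -26.3] w 0.0468
```

View pics/s8.png

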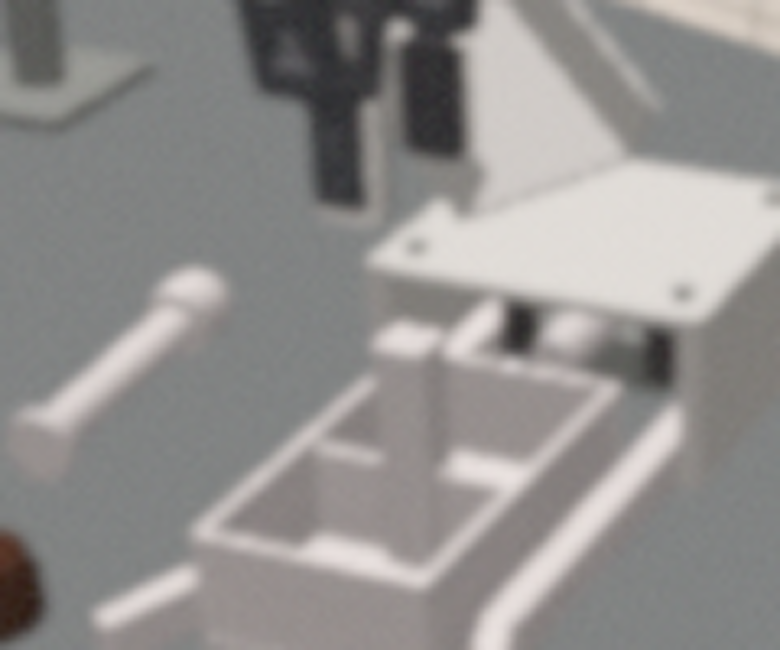

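Tray released and left in place. I'll shut the jaws, back off behind the rear wall and go down.

```bash
python3 -m pendant '[[[0,-0.3,0],[0,0,0]],[[0,-0.45,0],[0,0,0]],[[0,-0.38,0],[0,0,0]],[[0,0,0],[0,0,0]],[[0,0,0.3],[0,0,0]],[[0,0,0.4],[0,0,0]],[[0,0,0.35],[0,0,0]],[[0,0,0.1],[0,0,0]],[[0,0,0],[0,0,0]],[[0,0,0],[0,0,0]]]' -1;python3 go.py .5059 .0476 .035 21.9
python3 - <<'E'
from h import *
d=env.get_image("side");crop(d,200,150,340,280,4.5,"pics/s9.png")
E
```

```text
time_s: 11.62
position: [0.4669, 0.0321, 0.0378]
tool_rot: [[-0.374, 0.927, 0.002], [0.927, 0.374, -0.0], [-0.001, 0.002, -1.0]]
ft_force: [0.2, -0.3, -0.1]
grip_width: -0.0002
t 11.625 pos [0.4669 0.0321 0.0378] jaw 21.99 tilt [ 0.002  -0.0004] turn z scaled 0.001 shift scaled [-0.001  0.42   0.028] F [ 0.2 -0.3 -0.1] q [-10.6  30.3 103.6   0.   46.  -32.6] w -0.0002
```

View pics/s9.png

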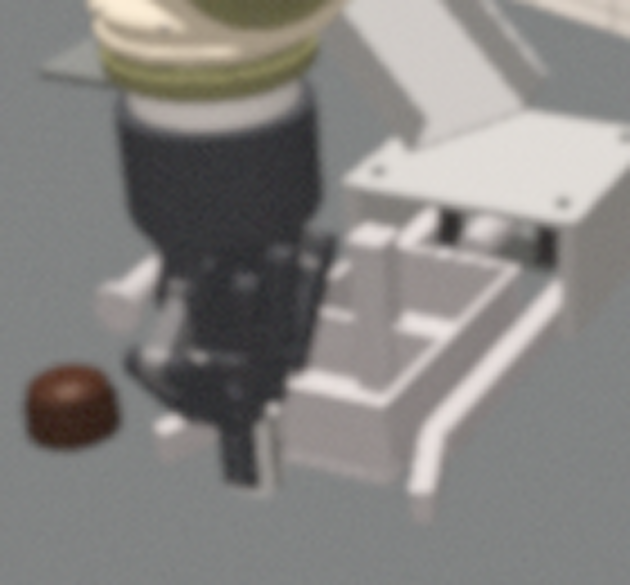

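The shut fingers stand behind the rear wall, inside the mouth. I'll push along tool y in small steps.

```bash
cat > f.py <<'E'
from h import *
s=env.observe();a=np.radians(21.9);x=np.array([np.cos(a),np.sin(a)]);y=np.array([-x[1],x[0]]);o=np.array([.6172,.0924])
p=np.array(s["position"]);F=np.array(s["ft_force"])
print("t %.2f tcp dock x %.1f y %.1f z %.1f mm | Fx %.1f Fy %.1f Fz %.1f"%(s["time_s"],*((p[:2]-o)@np.c_[x,y]*1000),p[2]*1000,*(F[:2]@np.c_[x,y]),F[2]))
E
python3 f.py; python3 -m pendant '[[[0,0.1,0.01],[0,0,0]],[[0,0.1,0.01],[0,0,0]],[[0,0.06,0],[0,0,0]],[[0,0.06,0],[0,0,0]],[[0,0.06,0],[0,0,0]],[[0,0,0],[0,0,0]]]'>/dev/null;python3 f.py
python3 -m pendant '[[[0,0.05,0],[0,0,0]],[[0,0.05,0],[0,0,0]],[[0,0.04,0],[0,0,0]],[[0,0,0],[0,0,0]]]'>/dev/null;python3 f.py
python3 - <<'E'
from h import *
d=env.get_image("side");crop(d,200,150,340,280,4.5,"pics/s10.png")
E
```

```text
t 11.68 tcp dock x -162.1 y 0.1 z 37.9 mm | Fx -0.6 Fy 0.8 Fz 0.9
t 12.43 tcp dock x -124.2 y 0.4 z 34.8 mm | Fx -0.3 Fy -0.2 Fz -0.1
t 12.93 tcp dock x -110.2 y 0.4 z 34.8 mm | Fx 0.0 Fy 0.1 Fz -0.2
```

View pics/s10.png

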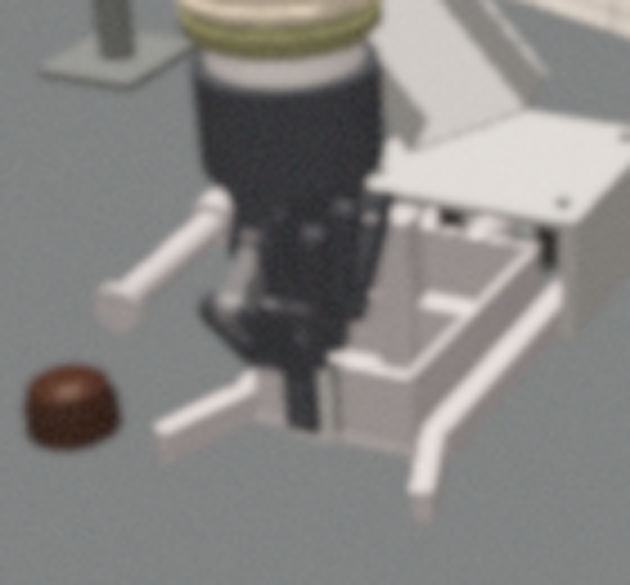

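The tray is sliding with the fingers against its rear wall. From here I'll use shorter calls and watch the force.

```bash
python3 -m pendant '[[[0,0.04,0],[0,0,0]],[[0,0.04,0],[0,0,0]]]'>/dev/null;python3 f.py
python3 -m pendant '[[[0,0.04,0],[0,0,0]],[[0,0.04,0],[0,0,0]]]'>/dev/null;python3 f.py
python3 -m pendant '[[[0,0.03,0],[0,0,0]],[[0,0,0],[0,0,0]]]'>/dev/null;python3 f.py
```

```text
t 13.22 tcp dock x -102.7 y 0.5 z 34.8 mm | Fx -9.8 Fy -0.8 Fz 2.5
t 13.47 tcp dock x -96.9 y 1.1 z 34.8 mm | Fx -15.9 Fy -0.3 Fz 10.9
t 13.72 tcp dock x -93.6 y 1.0 z 34.8 mm | Fx -12.7 Fy -0.7 Fz 7.9
```

Upward force of about 10 N is unexpected and I don't want to press down on the tray, so I'll look before going on.

```bash
python3 - <<'E'
from h import *
d=env.get_image("side");crop(d,235,170,315,245,8,"pics/s11.png")
E
python3 f.py
```

```text
t 13.78 tcp dock x -93.6 y 1.0 z 34.8 mm | Fx -12.5 Fy 0.2 Fz 6.8
```

View pics/s11.png

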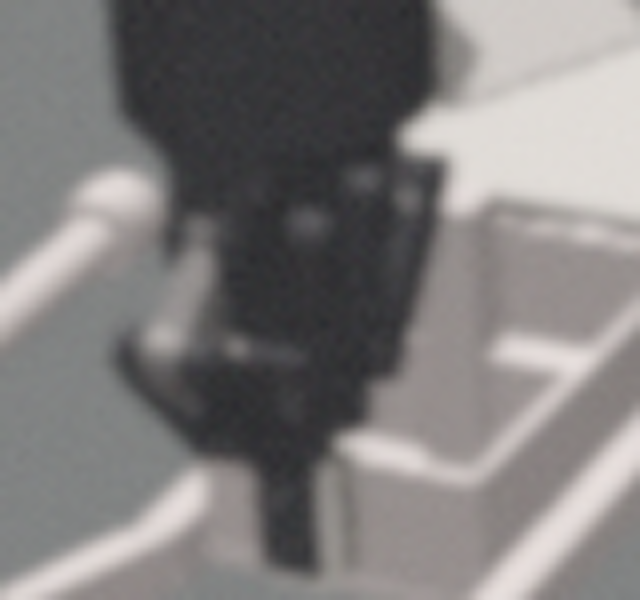

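The finger's wider knuckle is level with the tray rim, at about (330,430) in the crop, and is probably wedging on it. I'll back off and go 9 mm higher.

```bash
python3 -m pendant '[[[0,-0.1,0],[0,0,0]],[[0,-0.15,0],[0,0,0]],[[0,-0.15,0],[0,0,0]],[[-0.01,0,-0.09],[0,0,0]],[[0,0,0],[0,0,0]],[[0,0,0],[0,0,0]]]'>/dev/null;python3 f.py
python3 - <<'E'
from h import *
d=env.get_image("side");crop(d,215,150,335,250,6.5,"pics/s12.png")
E
```

```text
t 14.53 tcp dock x -131.1 y -0.7 z 44.0 mm | Fx -0.2 Fy 0.3 Fz 1.0
```

View pics/s12.png

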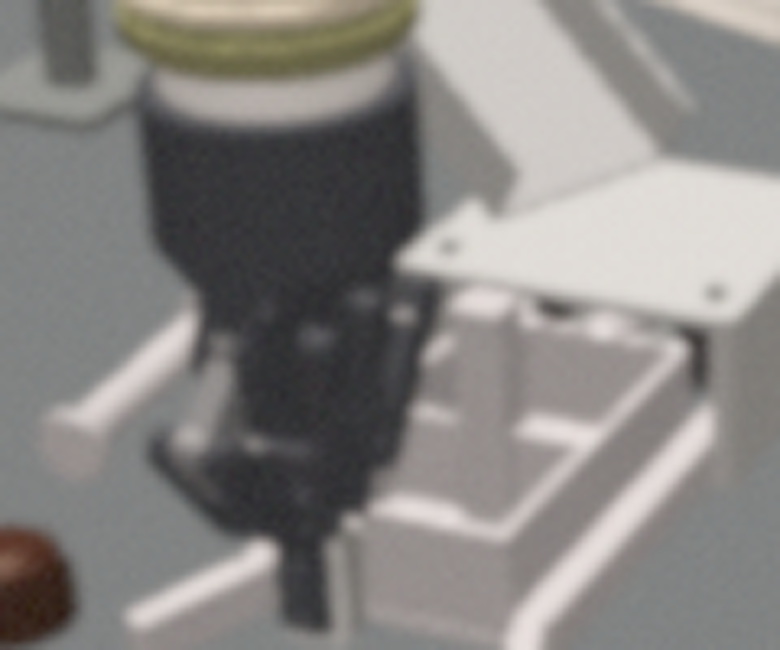

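```bash
cat > corner.py <<'E'
import sys
from h import *
d=env.get_image("side");x0,y0,f,u,v=map(float,sys.argv[1:])
W=plane(d,[[(u+.5)/f-.5+x0,(v+.5)/f-.5+y0]],.044)[0,:2]
a=np.radians(21.9);x=np.array([np.cos(a),np.sin(a)]);y=np.array([-x[1],x[0]]);o=np.array([.6172,.0924])
print("rear right rim corner dock x %.1f y %.1f -> tray centre x %.1f"%((W-o)@x*1e3,(W-o)@y*1e3,(W-o)@x*1e3+70))
E
python3 corner.py 215 150 6.5 505 535
python3 -m pendant '[[[0.005,0.08,0],[0,0,0]],[[0,0.08,0],[0,0,0]],[[0,0.06,0],[0,0,0]],[[0,0,0],[0,0,0]]]'>/dev/null;python3 f.py
python3 -m pendant '[[[0,0.03,0],[0,0,0]],[[0,0.02,0],[0,0,0]]]'>/dev/null;python3 f.py
python3 -m pendant '[[[0,0.02,0],[0,0,0]],[[0,0.02,0],[0,0,0]]]'>/dev/null;python3 f.py
```

```text
rear right rim corner dock x -88.3 y -38.4 -> tray centre x -18.3
t 15.12 tcp dock x -109.3 y 0.0 z 43.7 mm | Fx -0.0 Fy -0.9 Fz -0.3
t 15.38 tcp dock x -104.6 y -0.0 z 43.8 mm | Fx 0.2 Fy 0.2 Fz 0.4
t 15.62 tcp dock x -102.3 y 0.2 z 43.8 mm | Fx -10.8 Fy -0.3 Fz 9.4
```

The contact is flat, but the force still has a large vertical part. Pushing in the jaw direction probably swings the finger linkage. I'll back off and turn the tool 90° so the stiff sides of the fingers do the pushing, which makes the push direction +tool x.

```bash
python3 -m pendant '[[[0,-0.15,0],[0,0,0]],[[0,-0.2,0],[0,0,0]],[[0,-0.1,0],[0,0,0]],[[0,0,0],[0,0,0.1]],[[0,0,0],[0,0,0.1]],[[0,0,0],[0,0,0.1]],[[0,0,0],[0,0,0.1]],[[0,0,0],[0,0,0.1]],[[0,0,0],[0,0,0.1]],[[0,0,0],[0,0,0.1]],[[0,0,0],[0,0,0.1]],[[0,0,0],[0,0,0.1]],[[0,0,0],[0,0,0.1]],[[0,0,0.05],[0,0,0]],[[0,0,0],[0,0,0]]]'>/dev/null;python3 f.py; python3 go.py .4966 .0438 .039 111.9
python3 - <<'E'
from h import *
d=env.get_image("side");crop(d,215,150,335,250,6.5,"pics/s13.png")
E
```

```text
t 17.50 tcp dock x -145.8 y -0.0 z 38.4 mm | Fx 0.2 Fy 0.1 Fz 0.3
t 17.5 pos [0.482  0.038  0.0384] jaw -67.85 tilt [-0.0006  0.0001] turn z scaled 0.0028 shift scaled [ 0.157  0.001 -0.006] F [0.2 0.2 0.3] q [ -9.6  31.3 101.    0.   47.8  58.3] w 0.0002
```

View pics/s13.png

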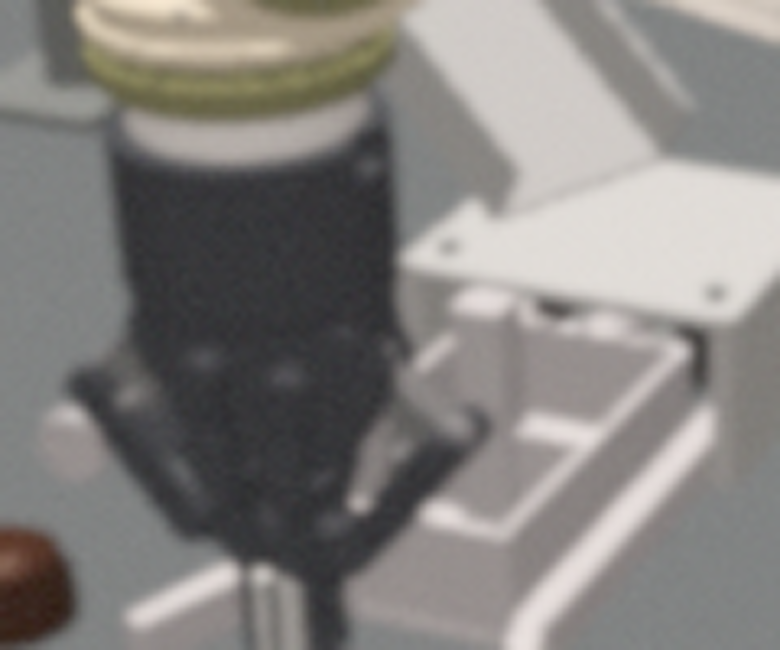

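The fingers are now edge-on to the rear wall and the tray is unchanged. I'll push along +tool x.

```bash
python3 -m pendant '[[[0.1,0,0],[0,0,0.0028]],[[0.12,0,0],[0,0,0]],[[0.1,0,0],[0,0,0]],[[0.08,0,0],[0,0,0]],[[0,0,0],[0,0,0]]]'>/dev/null;python3 f.py
python3 -m pendant '[[[0.03,0,0],[0,0,0]],[[0.03,0,0],[0,0,0]]]'>/dev/null;python3 f.py
python3 -m pendant '[[[0.03,0,0],[0,0,0]],[[0.0,0,0],[0,0,0]]]'>/dev/null;python3 f.py
```

```text
t 18.18 tcp dock x -105.2 y -0.1 z 38.7 mm | Fx -0.2 Fy 0.4 Fz 0.8
t 18.43 tcp dock x -100.0 y -0.1 z 38.8 mm | Fx -8.8 Fy -1.3 Fz 4.8
t 18.68 tcp dock x -98.5 y 0.2 z 38.8 mm | Fx -10.1 Fy -0.2 Fz 6.1
```

```bash
python3 -m pendant '[[[0.02,0,-0.01],[0,0,0]],[[0,0,0],[0,0,0]]]'>/dev/null;python3 f.py
python3 -m pendant '[[[0.02,0,-0.01],[0,0,0]],[[0.02,0,0],[0,0,0]]]'>/dev/null;python3 f.py
```

```text
t 18.93 tcp dock x -96.6 y 0.4 z 39.1 mm | Fx -5.4 Fy -0.3 Fz -0.9
t 19.18 tcp dock x -93.1 y 0.5 z 39.9 mm | Fx -7.4 Fy -0.1 Fz -2.4
```

```bash
python3 -m pendant '[[[0.02,0,0],[0,0,0]],[[0.02,0,0],[0,0,0]]]'>/dev/null;python3 f.py
python3 -m pendant '[[[0.02,0,0],[0,0,0]],[[0.02,0,0],[0,0,0]]]'>/dev/null;python3 f.py
python3 -m pendant '[[[0.02,0,0],[0,0,0]],[[0.02,0,0],[0,0,0]]]'>/dev/null;python3 f.py
```

```text
t 19.43 tcp dock x -89.3 y 0.6 z 39.7 mm | Fx -9.7 Fy -0.2 Fz -2.2
t 19.68 tcp dock x -85.5 y 0.6 z 39.7 mm | Fx -10.4 Fy -0.6 Fz -1.6
t 19.93 tcp dock x -81.7 y 0.6 z 39.6 mm | Fx -11.4 Fy 0.4 Fz -1.8
```

```bash
python3 -m pendant '[[[0.02,0,0],[0,0,0]],[[0.02,0,0],[0,0,0]]]'>/dev/null;python3 f.py
python3 -m pendant '[[[0.02,0,0],[0,0,0]],[[0,0,0],[0,0,0]]]'>/dev/null;python3 f.py
```

```text
t 20.18 tcp dock x -77.8 y 0.7 z 39.5 mm | Fx -12.1 Fy -1.3 Fz -2.0
t 20.43 tcp dock x -75.7 y 0.6 z 39.5 mm | Fx -10.2 Fy 0.2 Fz -1.7
```

```bash
python3 -m pendant '[[[0.02,0,0],[0,0,0]]]'>/dev/null;python3 f.py
python3 -m pendant '[[[0.015,0,0],[0,0,0]]]'>/dev/null;python3 f.py
python3 -m pendant '[[[0.015,0,0],[0,0,0]]]'>/dev/null;python3 f.py
```

```text
t 20.55 tcp dock x -74.1 y 0.7 z 39.5 mm | Fx -12.2 Fy -0.1 Fz -1.1
t 20.68 tcp dock x -72.7 y 0.7 z 39.4 mm | Fx -15.1 Fy -0.6 Fz -1.0
t 20.80 tcp dock x -72.1 y 0.8 z 39.2 mm | Fx -19.0 Fy -1.5 Fz 0.1
```

```bash
python3 -m pendant '[[[0.0,0,0],[0,0,0]]]'>/dev/null;python3 f.py
```

```text
t 20.93 tcp dock x -72.1 y 0.8 z 39.1 mm | Fx -16.2 Fy -1.2 Fz -1.1
```

The force climbed sharply to 16 N settled at TCP x −72, which is the soft stop and a full press. Now I'll ease off and feel.

```bash
python3 -m pendant '[[[-0.03,0,0],[0,0,0]],[[0,0,0],[0,0,0]]]'>/dev/null;python3 f.py
python3 -m pendant '[[[-0.03,0,0],[0,0,0]],[[0,0,0],[0,0,0]]]'>/dev/null;python3 f.py
python3 -m pendant '[[[-0.03,0,0],[0,0,0]],[[0,0,0],[0,0,0]]]'>/dev/null;python3 f.py
python3 -m pendant '[[[-0.03,0,0],[0,0,0]],[[0,0,0],[0,0,0]]]'>/dev/null;python3 f.py
```

```text
t 21.18 tcp dock x -74.1 y 0.6 z 39.5 mm | Fx -12.0 Fy -1.0 Fz -0.9
t 21.43 tcp dock x -76.9 y 0.6 z 39.6 mm | Fx -11.4 Fy -0.7 Fz -1.8
t 21.68 tcp dock x -79.7 y 0.6 z 39.6 mm | Fx -10.7 Fy -0.3 Fz -2.0
t 21.93 tcp dock x -82.6 y 0.6 z 39.7 mm | Fx -8.8 Fy -0.8 Fz -1.6
```

It still pushes 8.8 N at 5 mm behind home, so it was only primed and is driving the tray out. I'll let it come all the way out.

```bash
python3 -m pendant '[[[-0.05,0,0],[0,0,0]],[[-0.05,0,0],[0,0,0]],[[-0.05,0,0],[0,0,0]],[[-0.05,0,0],[0,0,0]],[[-0.05,0,0],[0,0,0]],[[-0.05,0,0],[0,0,0]],[[0,0,0],[0,0,0]],[[0,0,0],[0,0,0]]]'>/dev/null;python3 f.py
python3 - <<'E'
from h import *
d=env.get_image("side");crop(d,215,150,335,250,6.5,"pics/s14.png")
E
```

```text
t 22.93 tcp dock x -109.4 y -0.2 z 41.0 mm | Fx 0.4 Fy -0.3 Fz 0.2
```

View pics/s14.png

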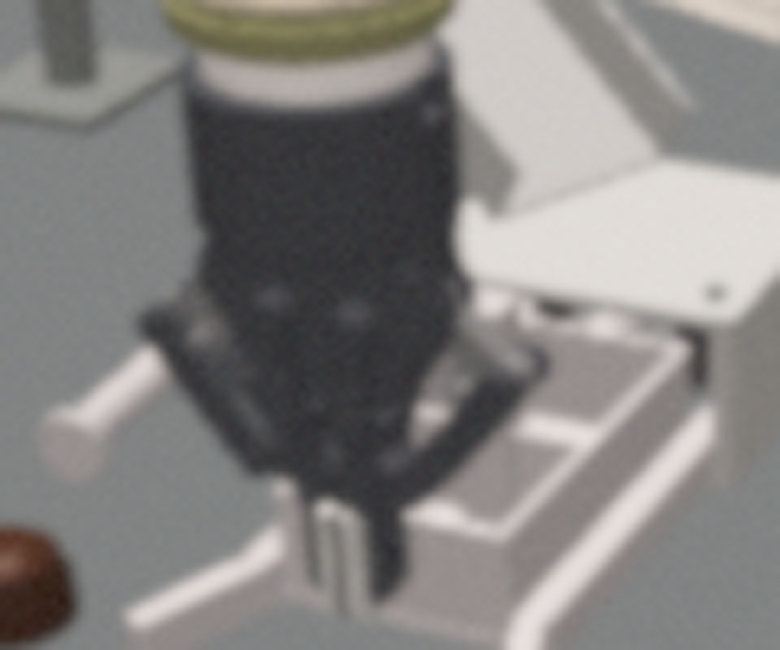

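The tray is fully out, with its rear corner back at crop (503,535). Now the second press.

```bash
python3 -m pendant '[[[0.04,0,0],[0,0,0]],[[0.04,0,0],[0,0,0]],[[0.03,0,-0.005],[0,0,0]],[[0.02,0,-0.005],[0,0,0]],[[0.02,0,0],[0,0,0]],[[0.02,0,0],[0,0,0]],[[0.02,0,0],[0,0,0]],[[0.02,0,0],[0,0,0]],[[0.02,0,0],[0,0,0]],[[0.02,0,0],[0,0,0]]]'>/dev/null;python3 f.py
python3 -m pendant '[[[0.02,0,0],[0,0,0]],[[0.02,0,0],[0,0,0]],[[0.02,0,0],[0,0,0]],[[0.02,0,0],[0,0,0]]]'>/dev/null;python3 f.py
```

```text
t 24.23 tcp dock x -87.5 y 0.7 z 41.0 mm | Fx -12.6 Fy -0.5 Fz 2.5
t 24.73 tcp dock x -79.9 y 0.6 z 41.0 mm | Fx -14.7 Fy -0.0 Fz 4.6
```

```bash
python3 -m pendant '[[[0.02,0,-0.01],[0,0,0]],[[0.02,0,-0.005],[0,0,0]]]'>/dev/null;python3 f.py
python3 -m pendant '[[[0.015,0,0],[0,0,0]]]'>/dev/null;python3 f.py
python3 -m pendant '[[[0.015,0,0],[0,0,0]]]'>/dev/null;python3 f.py
```

```text
t 24.98 tcp dock x -75.8 y 0.7 z 42.0 mm | Fx -11.8 Fy -0.4 Fz -2.1
t 25.10 tcp dock x -74.3 y 0.7 z 41.9 mm | Fx -13.3 Fy -0.1 Fz -1.0
t 25.23 tcp dock x -73.0 y 0.8 z 41.8 mm | Fx -13.3 Fy -0.2 Fz -1.7
```

```bash
python3 -m pendant '[[[0.012,0,0],[0,0,0]]]'>/dev/null;python3 f.py
python3 -m pendant '[[[0.008,0,0],[0,0,0]]]'>/dev/null;python3 f.py;python3 -m pendant '[[[0,0,0],[0,0,0]]]'>/dev/null;python3 f.py
```

```text
t 25.35 tcp dock x -72.4 y 0.8 z 41.6 mm | Fx -16.1 Fy -1.0 Fz -1.7
t 25.48 tcp dock x -72.1 y 0.8 z 41.5 mm | Fx -17.6 Fy -2.2 Fz -0.9
t 25.60 tcp dock x -72.1 y 0.8 z 41.5 mm | Fx -17.5 Fy -2.3 Fz -1.2
```

Another full press, with 17.5 N on the wrist, including friction. Easing off again.

```bash
python3 -m pendant '[[[-0.03,0,0],[0,0,0]],[[0,0,0],[0,0,0]]]'>/dev/null;python3 f.py
python3 -m pendant '[[[-0.03,0,0],[0,0,0]],[[0,0,0],[0,0,0]]]'>/dev/null;python3 f.py
python3 -m pendant '[[[-0.03,0,0],[0,0,0]],[[0,0,0],[0,0,0]]]'>/dev/null;python3 f.py
python3 -m pendant '[[[-0.03,0,0],[0,0,0]],[[0,0,0],[0,0,0]]]'>/dev/null;python3 f.py
```

```text
t 25.85 tcp dock x -73.9 y 0.7 z 42.0 mm | Fx -11.2 Fy -1.1 Fz -1.9
t 26.10 tcp dock x -76.6 y 0.6 z 42.0 mm | Fx -9.9 Fy -0.0 Fz -1.7
t 26.35 tcp dock x -78.5 y 0.4 z 42.5 mm | Fx -6.6 Fy -0.7 Fz -1.2
t 26.60 tcp dock x -79.5 y -0.3 z 43.5 mm | Fx -0.7 Fy 0.9 Fz -0.8
```

The force vanished right at home this time, so it caught. I'll withdraw and look.

```bash
python3 -m pendant '[[[-0.1,0,0],[0,0,0]],[[-0.3,0,0],[0,0,0]],[[-0.2,0,-0.1],[0,0,0]],[[0,0,-0.4],[0,0,0]],[[-0.3,0,-0.4],[0,0,0]],[[-0.3,0,-0.3],[0,0,0]],[[0,0,0],[0,0,0]],[[0,0,0],[0,0,0]]]'>/dev/null;python3 f.py
python3 - <<'E'
from h import *
d=env.get_image("side");crop(d,215,150,335,250,6.5,"pics/s15.png")
d=env.get_image("top");crop(d,180,125,320,300,3.4,"pics/t15.png")
E
```

```text
t 27.60 tcp dock x -199.7 y 0.1 z 163.0 mm | Fx 1.1 Fy -1.1 Fz 0.1
```

View pics/s15.png

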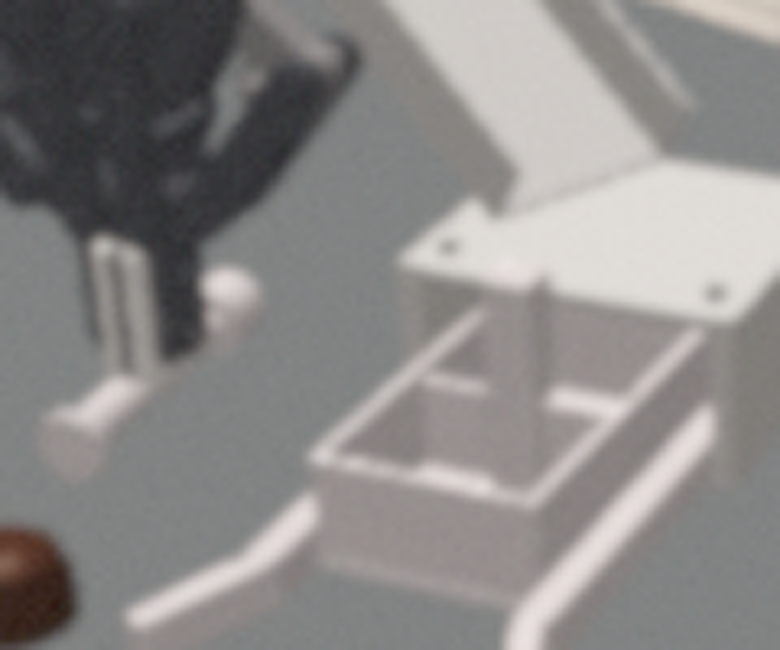

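View pics/t15.png

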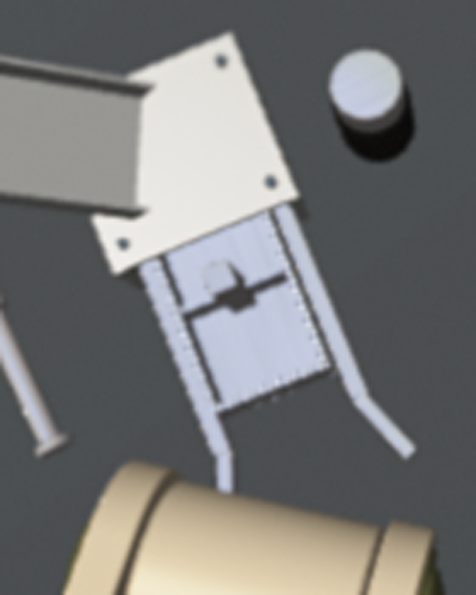

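```bash
python3 corner.py 215 150 6.5 533 506
python3 -m pendant '[[[0,0,0],[0,0,0]],[[0,0,0],[0,0,0]],[[0,0,0],[0,0,0]],[[0,0,0],[0,0,0]]]'>/dev/null
python3 - <<'E'
from h import *
d=env.get_image("side");crop(d,195,140,425,260,3.4,"pics/s16.png")
E
```

```text
rear right rim corner dock x -69.1 y -38.3 -> tray centre x 0.9
```

View pics/s16.png

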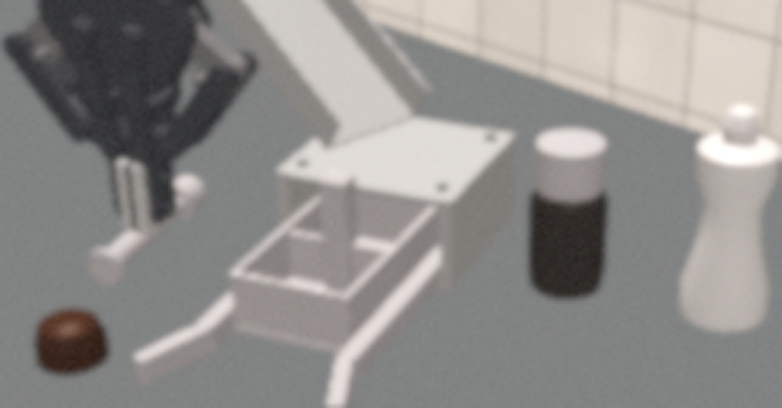

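The tray stays put at about home (0.9 mm measured against 2 ± 4 nominal) with the robot clear, and the mill, grinder, cap and rod are where they were. Handing in.

```bash
python3 -c "
from rig import env
print(env.close_job(), env.observe()['time_s'])"
```

```text
the job is handed in; nothing more can be done
the job is handed in; nothing more can be done
```

The steel tray is latched home under the hood and stays there by itself. I handed the job in at about 28 s of the 72 s allowed.

- **Placing:** I gripped the tray by its post and set it down between the rails at about dock x −50. The turquoise and black look-alikes were not touched.
- **Pressing:** The first full press settled at about 16 N on the wrist (one 19 N reading while moving). It only primed the latch, which drove the tray all the way back out. The second settled at 17.5 N and caught: on easing off, the force fell to zero at home.
- **Last checks:** The side camera put the tray centre at dock x 0.9 (nominal 2 ± 4), and it had not moved in a later picture with the arm clear. The mill, grinder, cap and rod stood as before.
- **What disagreed:**
  - The first pushing posture pressed down on the tray by up to 11 N. I backed off, turned the tool 90° and trimmed the height before making either full press.
  - The camera shows about 19 mm of travel from the tray's pushed-out position to home, against a nominal 22. I put the difference down to measurement error.

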